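Set the iris lever of the slide inspection light

ROBOT

A 7-joint arm with a two-finger parallel gripper is mounted at the origin on the work surface. World frame = base frame: x ahead of the robot, y to its left, z up, the work surface at z = 0. Lengths are in m, angles in rad, forces in N, time in s.
With the tool pointing down it reaches from about 0.4 to 0.85 m from the base axis. Payload 4.5 kg.
Tool frame: the origin (TCP) lies on the mounting face of the last link; the fingertips stand 173 mm ahead of it and the grasp point (between the pads) lies 155 mm ahead of it (arm.grip_depth is the distance from the TCP to the grasp point, in m); z points along the fingers, y is the line along which they close (so a half turn about z gives the same grasp; the last joint's range is limited). The gripper opens to 85 mm and grips with 20 to 120 N. Pads are 22 mm wide; open, the fingers measure 114 mm over their backs; the gripper's body (76 mm by 85 mm) begins 54 mm behind the grasp point. The pads swing forward as they close: fully open they stand 13 mm farther back than shut.
Start: joints at [-1.102, 0.689, -0.195, 1.565, 0.157, 0.902, -0.215], TCP at [0.263, 0.567, 0.405] pointing down, gripper open.
Joint ranges: [-3.01, 3.01], [-0.46, 2.08], [-1.47, 1.51], [0.13, 2.56], [-1, 4.14], [0.04, 2.09], [-2.66, 2.66]. Speed limits (rad/s): [2.57, 2.57, 3.14, 3.14, 3.14, 3.14, 3.14].

INTERFACE

Orientations are given as a unit quaternion [x, y, z, w].
In Python, from workcell import arm, get_image, camera_info gives the robot as it stands. The module is installed in compiled form; this text tells all that it offers.
- The arm moves only by the shell command python3 -m creep 'ROWS'. ROWS is JSON, a list of rows, each an object of numbers: "dx", "dy", "dz": the shift along the tool's x, y, z in m; "ax", "ay", "az": the turn, a rotation vector about the tool's x, y, z in degrees; "fingers": the finger opening in m, from 0 to 0.0854. In form: [{"dx": .., "dy": .., "dz": .., "ax": .., "ay": .., "az": .., "fingers": ..}, ...]. A call has 1 to 12 rows; each row shifts and turns the commanded pose from where the row before left it, along the tool's axes as they then stand; what a row does not reach is not made up. A row lasts 1/10 s, in which the tool goes at most 50 mm and 8.59 degrees, less where a joint would pass 70% of its speed; a pose out of reach is approached as far as the arm can. A call with a gripper value outside its range is refused whole. The fingers move at their own pace and stop on an object; the grip force is fixed at half the most. Time passes only in rows, so rows that do not move let the fingers close. It gives the time, the measured TCP pose, the force, the opening and the grip force at its end, in the units of the state.
- arm.sense(): the state, without advancing time (a new reading comes with each control period).
- get_image(name): name is "scene" or "top"; returns the picture (400x640x3 uint8, red, green, blue); there is no depth.
- camera_info(name): a dict with "fovy" (degrees; the focal length in pixels is half the picture's height over the tangent of half this angle, whatever the lens; pixels are square), "cx", "cy" (the principal point, pixels), "R" (3x3) and "t" (3): a world point X has camera coordinates R X + t. Camera axes: x right, y down, z forward; pixel columns grow to the right and rows downward; lengths in m; the calibration is good to about 2 mm. A picture is of the moment at which its call begins. camera_info takes no time and is no camera call.
- arm.sign_off(): hands the job in; it is judged then, once.
The state is a dict: "t": time; "joint_pos": joint angles; "joint_velocities": joint speeds; "joint_efforts": joint torques, N m; "ee_pos": TCP position; "eef_rot": TCP orientation; "ft_force": force on the tool from outside, world axes, zero at the start; "wrist_torque": the same for the moment, N m; "opening": opening from 0.0 (shut) to 1.0 (fully open); "finger_force": force on a finger pad.
Only numpy, scipy, OpenCV 4.12 (cv2) and the standard library are available. Lean on these libraries where they do the work, as an engineer would, in place of code of your own. Each camera call takes 0.05 s, during which the arm holds its last target. There are 200 camera calls.

TASK

Get the inspection light ready for looking at a slide: first press the green lamp button on the white light stand fully down with a fingertip, then push the yellow peg of the iris lever around its arc until the lever's tip points at the red dot (not the blue one), and leave it there. Push gently with the outside of the fingers, never gripping the peg, and leave everything else on the bench where it stands.

Things in the scene. Friction and masses are not known exactly. Their poses are not given: they have to be found in the camera images.
- light_stand: White slide inspection light, fixed to the bench, 240 (its x) by 350 (its y) by 60 mm high with a flat top deck. Origin on the bench directly under the iris axis; the housing spans x -120..120 and y -210..140 mm about it. A bright round window (radius 34 mm, 14.5 mm above the deck) lies at the axis, inside the black iris ring. Black scale ticks are printed on the deck around the lever's arc
- iris_axis (a point): The vertical axis of the iris ring, at deck height (60 mm above the bench)
- iris (a joint): Angle of the iris ring (black, radius 54 mm, 12 mm high, on the deck) in rad: 0 when the lever points along the stand's +x, positive anticlockwise seen from above, stops at -2.2 and 2.2. A stiff turning ring that stays where it is left; pushing the peg sideways takes about 1 to 2 N. It starts within 0.35 of 0
- lever_tip (a point): The pointed tip of the steel iris lever (12 mm wide, its top 10 mm above the deck), 87 mm from the axis and 7 mm above the deck; its x axis points outward along the lever. The tip points at a dot when the line from the axis through the tip passes over the dot
- lever_peg (a point): Centre of the top face of the upright yellow peg on the lever: 12 mm diameter, its top 45 mm above the deck, the lever's top at its foot 10 mm above the deck, 73 mm from the axis
- lamp_button_top (a point): Centre of the top of the round green lamp button (28 mm diameter, its top 22 mm above the deck at rest) in its grey housing (44 mm diameter, 12 mm high) on the deck, 150 mm from the iris axis towards the stand's -y
- lamp_button (a joint): Travel of the lamp button in m, 0 at rest, pressed down 0.006 against a spring (5 N when fully down); it springs back when let go
- red_dot: Flat red dot, 14 mm diameter, 1 mm thick, stuck to the deck about 108 to 112 mm from the iris axis: the wanted setting. It is on one side of the lever's arc, 1.25 to 1.9 rad from the stand's +x; which side changes from run to run. Origin at its centre on the deck
- blue_dot: Flat blue dot of the same size on the other side of the arc: another setting, not wanted now
- dropper_bottle: Loose amber dropper bottle, 26 mm diameter, 50 mm high, standing on the deck near its corner at the stand's -x, +y; origin under its centre; leave it alone
- slide_mailer: Loose blue slide box, 32 by 84 by 16 mm, lying on the deck at the stand's -x, -y corner; origin under its centre; leave it alone
- forceps: Loose steel forceps, 140 mm long, 6 mm thick, lying on the bench; leave alone
- stain_jar: Loose glass jar with white cap, 64 mm diameter, 90 mm high, origin under its centre; leave alone
- sharps_tub: Loose yellow open tub, 110 mm across the rim, 120 mm high, origin under its centre; leave alone
- slide_rack: Loose white tray of slides, 90 by 140 by 35 mm, origin under its centre; leave alone

How it is judged:
On the way, in this order (a step that is already met when the one before it is completed fails the run):
1. the lamp button is pressed down (at least 4.5 mm of its 6 mm) (value of joint lamp_button above 0.0045 m), for 0.05 s.
2. the iris lever rests pointing at the red dot (y of red_dot in the frame of lever_tip between -0.007 and 0.007 m and x of red_dot in the frame of lever_tip above 0 m and velocity of joint iris between -0.02 and 0.02 rad/s), for 0.3 s.
At the end, for the whole second after the job is handed in: The lever is at rest and the line from the iris axis through its tip passes within 7 mm of the red dot's centre (over the dot); the lamp button has been let go (all of step 2 and value of joint lamp_button below 0.002 m); the robot touches nothing.
It fails at once if the iris lever or ring is gripped or shoved hard (more than 15 N from the fingers) (contact force between the fingers and iris above 15 N).
It fails at once if another thing on the bench or on the stand is moved or lifted by more than 20 mm (distance of any of dropper_bottle, slide_mailer, forceps, stain_jar, sharps_tub, slide_rack from where it was at the start of the episode above 0.02 m).
It also fails if it takes over 51 s, if anything falls off the work surface, if the arm or the gripper's body presses on something with over 40 N, if the wrist force passes 120 N, or if a joint passes its speed limit or range.

## Working session

There is one attempt and no reset: what is moved stays moved. The work goes in short steps, Python scripts to look and compute and a shell command to move; the robot and the scene stay as the last step left them, time stands still between calls to the robot, and variables do not carry over. Pictures are saved under pics/ and viewed, at most 10 in all, crops included, and the job is handed in when it is done.

```bash
mkdir -p pics; python3 - <<'E'
from workcell import arm,get_image,camera_info
import cv2
for n in("top","scene"):
    cv2.imwrite(f"pics/{n}0.png",get_image(n)[:,:,::-1]); c=camera_info(n); print(n,c)
s=arm.sense(); print(s['t'],s['ee_pos'],s['eef_rot'],s['opening'],s['ft_force'])
E
```

```text
top {'fovy': 52.448319574803186, 'cx': 324.06377995219725, 'cy': 197.02859851135875, 'R': array([[ 9.31659693e-03, -9.99954550e-01,  2.02434953e-03],
       [-9.74282408e-01, -9.53316884e-03, -2.25128649e-01],
       [ 2.25137715e-01,  1.25144744e-04, -9.74326944e-01]]), 't': array([-0.02381757,  0.52757202,  1.20200849])}
scene {'fovy': 49.266187096318895, 'cx': 317.2802989521063, 'cy': 196.44957355592615, 'R': array([[ 0.75857902,  0.65155041,  0.00631924],
       [ 0.36697609, -0.41920431, -0.83041935],
       [-0.53841101,  0.63225771, -0.55710301]]), 't': array([-0.35467494, -0.1253737 ,  1.5489624 ])}
0.1 [0.26317113 0.56655917 0.40396226] [ 2.15674552e-01  9.76464943e-01 -8.28982007e-04 -1.26190015e-04] 1.0036543533686793 [ 0.14613805 -0.07263286 -0.28822237]
```

View pics/top0.png

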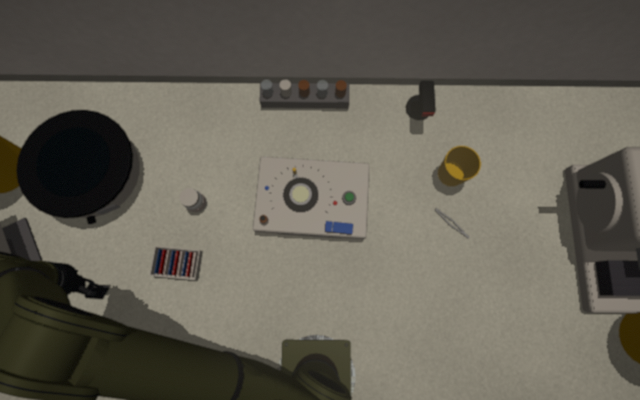

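View pics/scene0.png

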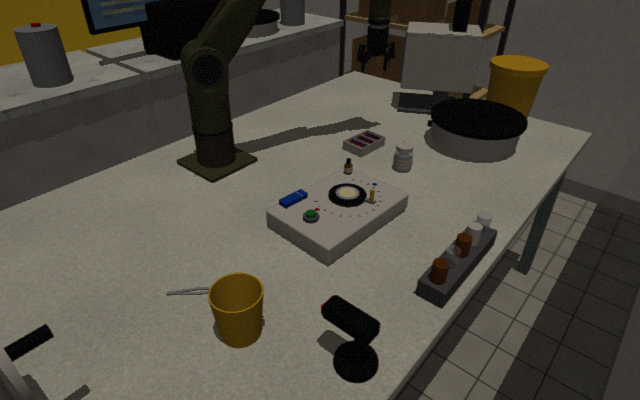

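The top view shows the stand around (312,197): window about (300,194), green button (348,198), red dot (335,203), blue dot (267,188), peg (295,171). I'll refine these with colour blobs in both cameras.

```bash
cat > h.py <<'E'
from workcell import arm,get_image,camera_info
import cv2,numpy as np
def ray(n,uv,z):
    c=camera_info(n);f=200/np.tan(np.radians(c['fovy']/2))
    d=c['R'].T@np.array([(uv[0]-c['cx'])/f,(uv[1]-c['cy'])/f,1]);o=-c['R'].T@c['t']
    return o+d*(z-o[2])/d[2]
def proj(n,X):
    c=camera_info(n);f=200/np.tan(np.radians(c['fovy']/2));p=c['R']@np.array(X)+c['t']
    return p[:2]/p[2]*f+[c['cx'],c['cy']]
def blobs(img,box,lo,hi,minA=3):
    x0,y0,x1,y1=box;hsv=cv2.cvtColor(np.ascontiguousarray(img[y0:y1,x0:x1]),cv2.COLOR_RGB2HSV)
    m=cv2.inRange(hsv,np.array(lo),np.array(hi))
    n,l,s,c=cv2.connectedComponentsWithStats(m)
    return [(s[i,4],(c[i]+[x0,y0]).round(2)) for i in range(1,n) if s[i,4]>=minA]
COL=dict(red=((170,90,60),(180,255,255),.061),red2=((0,150,60),(6,255,255),.061),blue=((105,90,60),(130,255,255),.061),green=((50,80,30),(90,255,255),.082),yellow=((15,90,90),(32,255,255),.105))
BOX=dict(top=(250,155,372,242),scene=(265,150,412,256))
E
python3 - <<'E'
from h import *
for n in BOX:
    im=get_image(n);x0,y0,x1,y1=BOX[n]
    for k,(lo,hi,z) in COL.items():
        for a,c in blobs(im,BOX[n],lo,hi): print(n,k,a,c,ray(n,c,z).round(4))
    g=cv2.cvtColor(im,cv2.COLOR_RGB2GRAY)[y0:y1,x0:x1]
    cv2.imwrite(f"pics/c_{n}.png",cv2.resize(im[y0:y1,x0:x1,::-1],None,fx=5,fy=5,interpolation=cv2.INTER_CUBIC))
E
python3 -c "
import cv2,numpy as np
a=cv2.imread('pics/c_top.png');b=cv2.imread('pics/c_scene.png');print(a.shape,b.shape)"
```

```text
top red2 4 [334.5 202.5] [ 0.5105 -0.0513  0.061 ]
top blue 4 [266.5 187.5] [0.5564 0.1612 0.061 ]
top blue 234 [338.89 227.32] [ 0.4331 -0.0649  0.061 ]
top green 53 [348.81 196.57] [ 0.5249 -0.0944  0.082 ]
top yellow 13 [293.85 169.46] [0.6026 0.0739 0.105 ]
scene red2 9 [316.33 209.11] [ 0.5114 -0.0556  0.061 ]
scene blue 8 [374.38 183.75] [0.5573 0.1593 0.061 ]
scene blue 187 [292.55 196.4 ] [ 0.4187 -0.053   0.061 ]
scene green 66 [310.62 213.44] [ 0.532  -0.1028  0.082 ]
scene yellow 15 [372.27 189.47] [0.607  0.0704 0.105 ]
(435, 610, 3) (530, 735, 3)
```

View pics/c_top.png

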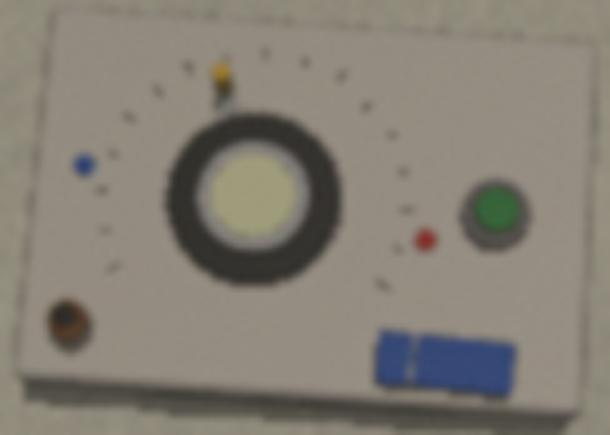

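View pics/c_scene.png

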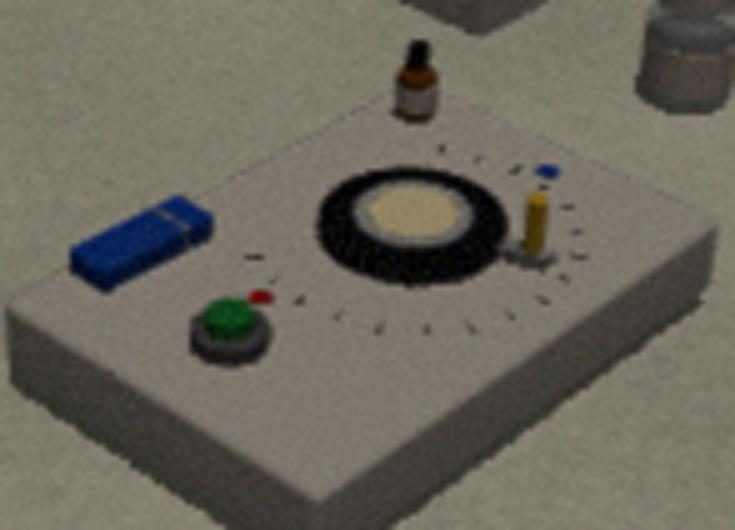

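The crops show the red dot near the button side (top ≈(334.7,202.7)), blue opposite, and the lever pointing near stand +x, tilted to the blue side. Next I'll fit the stand pose from both cameras with weighted centroids.

```bash
cat > fit.py <<'E'
from h import *
from scipy.optimize import least_squares
def wc(im,c,r,ch):
    u,v=map(int,np.round(c));p=im[v-r:v+r+1,u-r:u+r+1].astype(float);R,G,B=p[...,0],p[...,1],p[...,2]
    s={'red':R-(G+B)/2,'blue':B-(R+G)/2,'green':G-(R+B)/2,'yel':(R+G)/2-B,'win':(R+G+B)/3}[ch]
    s=s-np.median(s) if ch!='win' else s-130
    s[s<.25*s.max()]=0
    if ch=='win': s=(s>0)*1.
    yy,xx=np.mgrid[v-r:v+r+1,u-r:u+r+1];return np.array([(xx*s).sum(),(yy*s).sum()])/s.sum()
if __name__=="__main__":
    obs=[]
    G=dict(top=dict(red=(335,203),blue=(267,187),green=(349,197),win=(300,193)),scene=dict(red=(317,209),blue=(374,184),green=(311,213),win=(347,193)))
    for n in G:
        im=np.mean([get_image(n) for _ in range(3)],axis=0)
        for k,c in G[n].items():
            p=wc(im,c,{'red':3,'blue':3,'green':6,'win':10}[k],k); z=dict(red=.061,blue=.061,green=.080,win=.0745)[k]
            obs.append((n,k,p,z));print(n,k,p.round(2),ray(n,p,z).round(4))
    def pts(q):
        c,s=np.cos(q[2]),np.sin(q[2])
        return dict(win=(q[0],q[1]),green=(q[0]+.15*s,q[1]-.15*c),red=q[3:5],blue=q[5:7])
    f=lambda q:np.concatenate([ray(n,p,z)[:2]-pts(q)[k]-(q[7:9] if n=='top' else -q[7:9]) for n,k,p,z in obs]+[q[7:9]*.3])*1e3
    r=least_squares(f,[.54,.05,-.05,.51,-.05,.55,.16,0,0]);q=r.x;print(q.round(4));print(r.fun.round(1))
    for k in('red','blue'):
        d=np.array(pts(q)[k])-q[:2];print(k,np.hypot(*d),np.arctan2(d[1],d[0]),np.arctan2(d[1],d[0])-q[2])
    print('button',np.round(pts(q)['green'],4))
    rad=.0735
    for n,c in(('top',(293.85,169.5)),('scene',(372.3,189.5))):
        p=ray(n,c,.104)[:2]-(q[7:9] if n=='top' else -q[7:9])-q[:2];print('peg',p+q[:2],np.hypot(*p),np.arctan2(p[1],p[0]))
E
python3 fit.py
```

```text
top red [334.7  202.52] [ 0.5105 -0.0519  0.061 ]
top blue [266.39 187.56] [0.5562 0.1616 0.061 ]
top green [348.96 196.43] [ 0.5258 -0.0949  0.08  ]
top win [300.07 193.35] [0.5354 0.0552 0.0745]
scene red [316.5  208.95] [ 0.5112 -0.0548  0.061 ]
scene blue [374.05 183.76] [0.5565 0.1586 0.061 ]
scene green [310.52 212.88] [ 0.5283 -0.099   0.08  ]
scene win [nan nan] [nan nan nan]fit.py:9: RuntimeWarning: invalid value encountered in divide
  yy,xx=np.mgrid[v-r:v+r+1,u-r:u+r+1];return np.array([(xx*s).sum(),(yy*s).sum()])/s.sum()
Traceback (most recent call last):
  File "fit.py", line 22, in <module>
    r=least_squares(f,[.54,.05,-.05,.51,-.05,.55,.16,0,0]);q=r.x;print(q.round(4));print(r.fun.round(1))
ValueError: Residuals are not finite in the initial point.
```

```bash
sed -i "s/if ch!='win' else s-130/if ch!='win' else s-(130 if s.max()>150 else .75*s[r-2:r+3,r-2:r+3].mean())/" fit.py
sed -i "s/'win':(R+G+B)\/3/'win':(R+G+B)\/3*1./; s/s=(s>0)\*1\./s=(cv2.connectedComponents((s>0).astype(np.uint8))[1]==cv2.connectedComponents((s>0).astype(np.uint8))[1][r,r])*1./" fit.py
sed -i "s/s\[s<.25\*s.max()\]=0/if ch!='win': s[s<.25*s.max()]=0/; s/'win':10}/'win':12}/" fit.py
python3 fit.py
```

```text
top red [334.7  202.52] [ 0.5105 -0.0519  0.061 ]
top blue [266.39 187.56] [0.5562 0.1616 0.061 ]
top green [348.94 196.42] [ 0.5258 -0.0949  0.08  ]
top win [300.16 193.65] [0.5344 0.0549 0.0745]
scene red [316.5  208.95] [ 0.5112 -0.0548  0.061 ]
scene blue [374.11 183.72] [0.5566 0.1589 0.061 ]
scene green [310.5  212.89] [ 0.5283 -0.0991  0.08  ]
scene win [347.04 192.12] [0.5353 0.0515 0.0745]
[ 0.5348  0.053  -0.0517  0.5108 -0.0533  0.5564  0.1603 -0.0006  0.0016]
[ 0.2 -0.2  0.4 -0.3 -0.7  0.3  0.1  0.3 -0.2  0.2 -0.4  0.3  0.7 -0.7
 -0.1  0.1 -0.2  0.5]
red 0.10900724190486999 -1.7926633514175907 -1.7410024305987497
blue 0.10938223202054198 1.3726515716155208 1.4243124924343618
button [ 0.5271 -0.0968]
peg [0.60333716 0.0723917 ] 0.07119083157602056 0.27574627249208883
peg [0.60576431 0.07329521] 0.07377257482138067 0.2785731734552773
```

Fit residuals are under 1 mm and the radii match (dots 109 mm, peg 71–74 mm). Axis is at (0.535, 0.053), button at (0.527, −0.097). The peg sits at world angle 0.277 and the red dot at −1.793. Now I'll travel above the button with the fingers shut.

```bash
python3 -m creep '[{"dx":-0.029,"dy":-0.027,"fingers":0},{"dx":-0.029,"dy":-0.027,"fingers":0},{"dx":-0.029,"dy":-0.027,"fingers":0},{"dx":-0.029,"dy":-0.027,"fingers":0},{"dx":-0.029,"dy":-0.027,"fingers":0},{"dx":-0.029,"dy":-0.027,"fingers":0},{"dx":-0.029,"dy":-0.027,"fingers":0},{"dx":-0.029,"dy":-0.027,"fingers":0},{"dx":-0.029,"dy":-0.027,"fingers":0},{"dx":-0.029,"dy":-0.027,"fingers":0},{"dx":-0.029,"dy":-0.027,"fingers":0},{"dx":-0.029,"dy":-0.027,"fingers":0}]'
python3 -m creep '[{"dx":-0.029,"dy":-0.027,"fingers":0},{"dx":-0.029,"dy":-0.027,"fingers":0},{"dx":-0.029,"dy":-0.027,"fingers":0},{"dx":-0.029,"dy":-0.027,"fingers":0},{"dx":-0.029,"dy":-0.027,"fingers":0},{"az":7,"fingers":0},{"az":7,"fingers":0},{"az":7,"fingers":0},{"az":7,"fingers":0},{"az":7,"fingers":0},{"az":7,"fingers":0},{"az":7,"fingers":0}]'
cat > st.py <<'E'
from h import *
import sys
from scipy.spatial.transform import Rotation as Ro
s=arm.sense();R=Ro.from_quat(s['eef_rot']).as_matrix();p=np.array(s['ee_pos'])
print('t',round(s['t'],2),'tcp',p.round(4),'tip',(p+.173*R[:,2]).round(4),'z',R[:,2].round(4),'yang',round(np.arctan2(R[1,1],R[0,1]),4),'F',np.round(s['ft_force'],1),'op',round(s['opening'],3),'q',np.round(s['joint_pos'],2))
if len(sys.argv)>3: print('tool shift for tip',(R.T@(np.array(list(map(float,sys.argv[1:4])))-p-.173*R[:,2])).round(4))
E
python3 st.py .5271 -.0968 .100
```

```text
t 0.8 tcp [0.2632 0.5669 0.4047] tip [0.2633 0.5669 0.2317] z [ 0.e+00  1.e-04 -1.e+00] yang 1.136 F [0.1 0.3 0.2] op 1.001 q [-1.1   0.69 -0.19  1.57  0.16  0.9  -0.22]
tool shift for tip [-0.5189 -0.4908  0.1317]validation failed for argument at $[0]...
validation failed for argument at $[0]...
```

The rows seem to need every field, so I'll send the full form.

```bash
python3 -m creep '[{"dx":-0.029,"dy":-0.027,"dz":0,"ax":0,"ay":0,"az":0,"fingers":0},{"dx":-0.029,"dy":-0.027,"dz":0,"ax":0,"ay":0,"az":0,"fingers":0},{"dx":-0.029,"dy":-0.027,"dz":0,"ax":0,"ay":0,"az":0,"fingers":0},{"dx":-0.029,"dy":-0.027,"dz":0,"ax":0,"ay":0,"az":0,"fingers":0},{"dx":-0.029,"dy":-0.027,"dz":0,"ax":0,"ay":0,"az":0,"fingers":0},{"dx":-0.029,"dy":-0.027,"dz":0,"ax":0,"ay":0,"az":0,"fingers":0},{"dx":-0.029,"dy":-0.027,"dz":0,"ax":0,"ay":0,"az":0,"fingers":0},{"dx":-0.029,"dy":-0.027,"dz":0,"ax":0,"ay":0,"az":0,"fingers":0},{"dx":-0.029,"dy":-0.027,"dz":0,"ax":0,"ay":0,"az":0,"fingers":0}]'; python3 st.py .5271 -.0968 .100
```

```text
t: 1.7
ee_pos: [0.3981, 0.2351, 0.405]
eef_rot: [0.216, 0.976, 0.0, 0.0]
ft_force: [0.4, -0.6, -0.1]
opening: 0.001
finger_force: 0.0
t 1.7 tcp [0.3981 0.2351 0.405 ] tip [0.3982 0.2352 0.232 ] z [ 7.e-04  5.e-04 -1.e+00] yang 1.1362 F [ 0.4 -0.6 -0.1] op 0.001 q [-0.47  0.49 -0.24  2.04  0.19  0.64  0.3 ]
tool shift for tip [-0.2566 -0.247   0.1319]
```

```bash
python3 -m creep '[{"dx":-0.032,"dy":-0.031,"dz":0,"ax":0,"ay":0,"az":0,"fingers":0},{"dx":-0.032,"dy":-0.031,"dz":0,"ax":0,"ay":0,"az":0,"fingers":0},{"dx":-0.032,"dy":-0.031,"dz":0,"ax":0,"ay":0,"az":0,"fingers":0},{"dx":-0.032,"dy":-0.031,"dz":0,"ax":0,"ay":0,"az":0,"fingers":0},{"dx":-0.032,"dy":-0.031,"dz":0,"ax":0,"ay":0,"az":0,"fingers":0},{"dx":-0.032,"dy":-0.031,"dz":0,"ax":0,"ay":0,"az":0,"fingers":0},{"dx":-0.032,"dy":-0.031,"dz":0,"ax":0,"ay":0,"az":0,"fingers":0},{"dx":-0.032,"dy":-0.031,"dz":0,"ax":0,"ay":0,"az":0,"fingers":0}]' >/dev/null
python3 -m creep '[{"dx":0,"dy":0,"dz":0.015,"ax":0,"ay":0,"az":7,"fingers":0},{"dx":0,"dy":0,"dz":0.015,"ax":0,"ay":0,"az":7,"fingers":0},{"dx":0,"dy":0,"dz":0.015,"ax":0,"ay":0,"az":7,"fingers":0},{"dx":0,"dy":0,"dz":0.015,"ax":0,"ay":0,"az":7,"fingers":0},{"dx":0,"dy":0,"dz":0.015,"ax":0,"ay":0,"az":7,"fingers":0},{"dx":0,"dy":0,"dz":0.015,"ax":0,"ay":0,"az":7,"fingers":0},{"dx":0,"dy":0,"dz":0.015,"ax":0,"ay":0,"az":7,"fingers":0},{"dx":0,"dy":0,"dz":0,"ax":0,"ay":0,"az":0,"fingers":0}]' >/dev/null; python3 st.py .5271 -.0968 .100
python3 - <<'E'
from h import *
a=get_image("top")[155:242,250:372,::-1];b=get_image("scene")[120:256,240:412,::-1]
a=cv2.resize(a,(610,435));cv2.imwrite("pics/a1.png",cv2.resize(b,None,fx=4,fy=4,interpolation=cv2.INTER_CUBIC))
E
```

```text
t 3.3 tcp [ 0.5249 -0.0958  0.2982] tip [ 0.5243 -0.0958  0.1252] z [-3.3e-03  1.0e-04 -1.0e+00] yang 0.281 F [0.2 0.1 1.1] op -0.002 q [ 0.1   0.73 -0.01  1.94  0.01  0.47  0.36]
tool shift for tip [-0.0018  0.0025  0.0252]
```

View pics/a1.png

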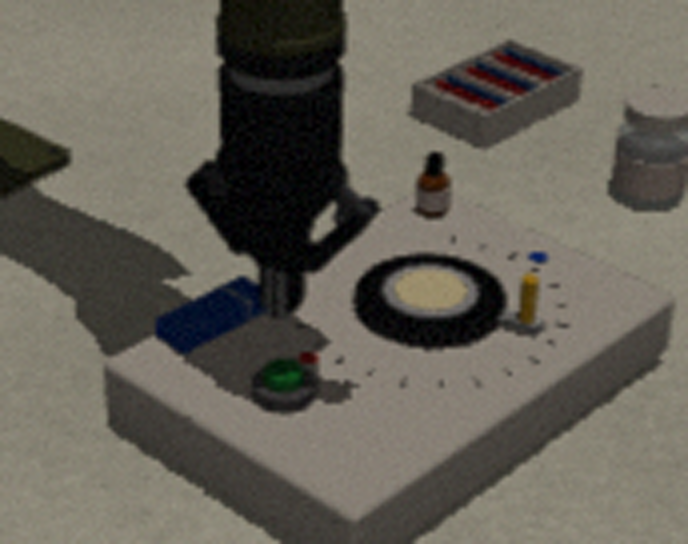

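Tip hangs over the button as computed (tip ≈(280,315) in the crop, button ≈(284,375), ~45 mm below). Descending, then pressing with force checks.

```bash
python3 -m creep '[{"dx":-0.001,"dy":0.001,"dz":0.013,"ax":0,"ay":0,"az":0,"fingers":0},{"dx":-0.001,"dy":0.001,"dz":0.013,"ax":0,"ay":0,"az":0,"fingers":0},{"dx":0,"dy":0,"dz":0.010,"ax":0,"ay":0,"az":0,"fingers":0},{"dx":0,"dy":0,"dz":0.003,"ax":0,"ay":0,"az":0,"fingers":0},{"dx":0,"dy":0,"dz":0,"ax":0,"ay":0,"az":0,"fingers":0}]' >/dev/null; python3 st.py .5271 -.0968 .076
python3 -m creep '[{"dx":0,"dy":0,"dz":0.002,"ax":0,"ay":0,"az":0,"fingers":0},{"dx":0,"dy":0,"dz":0.002,"ax":0,"ay":0,"az":0,"fingers":0},{"dx":0,"dy":0,"dz":0.002,"ax":0,"ay":0,"az":0,"fingers":0},{"dx":0,"dy":0,"dz":0,"ax":0,"ay":0,"az":0,"fingers":0}]' >/dev/null; python3 st.py .5271 -.0968 .076
```

```text
t 3.9 tcp [ 0.5275 -0.0976  0.2599] tip [ 0.5273 -0.0975  0.0869] z [-1.5e-03  3.0e-04 -1.0e+00] yang 0.281 F [-0.6  0.3 -0.2] op 0.0 q [ 0.1   0.8  -0.01  1.95  0.01  0.39  0.36]
tool shift for tip [0.0007 0.0001 0.0109]
t 4.3 tcp [ 0.528  -0.0976  0.2548] tip [ 0.5281 -0.0976  0.0818] z [ 6.e-04  0.e+00 -1.e+00] yang 0.2809 F [0.4 0.3 1.8] op -0.002 q [ 0.1   0.81 -0.01  1.95  0.02  0.38  0.36]
tool shift for tip [ 0.001  -0.0007  0.0058]
```

```bash
python3 -m creep '[{"dx":0,"dy":0,"dz":0.002,"ax":0,"ay":0,"az":0,"fingers":0},{"dx":0,"dy":0,"dz":0.002,"ax":0,"ay":0,"az":0,"fingers":0},{"dx":0,"dy":0,"dz":0,"ax":0,"ay":0,"az":0,"fingers":0}]' >/dev/null; python3 st.py .5271 -.0968 .076
python3 -m creep '[{"dx":0,"dy":0,"dz":0.001,"ax":0,"ay":0,"az":0,"fingers":0},{"dx":0,"dy":0,"dz":0.001,"ax":0,"ay":0,"az":0,"fingers":0},{"dx":0,"dy":0,"dz":0,"ax":0,"ay":0,"az":0,"fingers":0},{"dx":0,"dy":0,"dz":0,"ax":0,"ay":0,"az":0,"fingers":0}]' >/dev/null; python3 st.py .5271 -.0968 .076
```

```text
t 4.6 tcp [ 0.528  -0.0976  0.2507] tip [ 0.5281 -0.0976  0.0777] z [ 6.e-04  0.e+00 -1.e+00] yang 0.2808 F [0.1 1.  5. ] op 0.004 q [ 0.1   0.82 -0.01  1.96  0.02  0.37  0.36]
tool shift for tip [ 0.001  -0.0007  0.0017]
t 5.0 tcp [ 0.5279 -0.0976  0.2494] tip [ 0.5281 -0.0976  0.0764] z [ 9.e-04 -1.e-04 -1.e+00] yang 0.2808 F [-1.3  0.8 10.8] op -0.002 q [ 0.1   0.82 -0.01  1.96  0.02  0.36  0.36]
tool shift for tip [ 0.0011 -0.0007  0.0004]
```

Force rose past the 5 N spring force to about 11 N, so the button has bottomed. Releasing and going to the far side of the peg (30 mm off on its anticlockwise side).

```bash
python3 -m creep '[{"dx":0,"dy":0,"dz":-0.018,"ax":0,"ay":0,"az":0,"fingers":0},{"dx":0,"dy":0,"dz":-0.018,"ax":0,"ay":0,"az":0,"fingers":0},{"dx":0,"dy":0,"dz":-0.018,"ax":0,"ay":0,"az":0,"fingers":0},{"dx":0.0288,"dy":0.0202,"dz":0,"ax":0,"ay":0,"az":0,"fingers":0},{"dx":0.0288,"dy":0.0202,"dz":0,"ax":0,"ay":0,"az":0,"fingers":0},{"dx":0.0288,"dy":0.0202,"dz":0,"ax":0,"ay":0,"az":0,"fingers":0},{"dx":0.0288,"dy":0.0202,"dz":0,"ax":0,"ay":0,"az":0,"fingers":0},{"dx":0.0288,"dy":0.0202,"dz":0,"ax":0,"ay":0,"az":0,"fingers":0},{"dx":0.0288,"dy":0.0202,"dz":0,"ax":0,"ay":0,"az":0,"fingers":0},{"dx":0,"dy":0,"dz":0,"ax":0,"ay":0,"az":0,"fingers":0}]' >/dev/null; python3 st.py .5968 .1018 .080
```

```text
t 6.0 tcp [0.597  0.1091 0.3021] tip [0.5972 0.1101 0.1291] z [ 0.0013  0.0056 -1.    ] yang 0.2896 F [-1.2  1.6  0.3] op 0.001 q [-0.28  0.8   0.04  1.72 -0.06  0.62  0.09]
tool shift for tip [-0.0081 -0.0029  0.0491]
```

```bash
python3 -m creep '[{"dx":0,"dy":0,"dz":0,"ax":0,"ay":0,"az":0,"fingers":0},{"dx":0,"dy":0,"dz":0,"ax":0,"ay":0,"az":0,"fingers":0},{"dx":0,"dy":0,"dz":0.016,"ax":0,"ay":0,"az":0,"fingers":0},{"dx":0,"dy":0,"dz":0.016,"ax":0,"ay":0,"az":0,"fingers":0},{"dx":0,"dy":0,"dz":0.016,"ax":0,"ay":0,"az":0,"fingers":0},{"dx":0,"dy":0,"dz":0,"ax":0,"ay":0,"az":0,"fingers":0},{"dx":0,"dy":0,"dz":0,"ax":0,"ay":0,"az":0,"fingers":0}]' >/dev/null; python3 st.py .5968 .1018 .080
python3 - <<'E'
from h import *
b=get_image("scene")[120:256,280:412,::-1]
cv2.imwrite("pics/a2.png",cv2.resize(b,None,fx=4,fy=4,interpolation=cv2.INTER_CUBIC))
E
```

```text
t 6.7 tcp [0.5963 0.1007 0.2548] tip [0.5962 0.1005 0.0818] z [-6.e-04 -8.e-04 -1.e+00] yang 0.2789 F [0.3 1.1 0.3] op -0.005 q [-0.27  0.87  0.04  1.75 -0.06  0.53  0.09]
tool shift for tip [0.001  0.0009 0.0018]
```

View pics/a2.png

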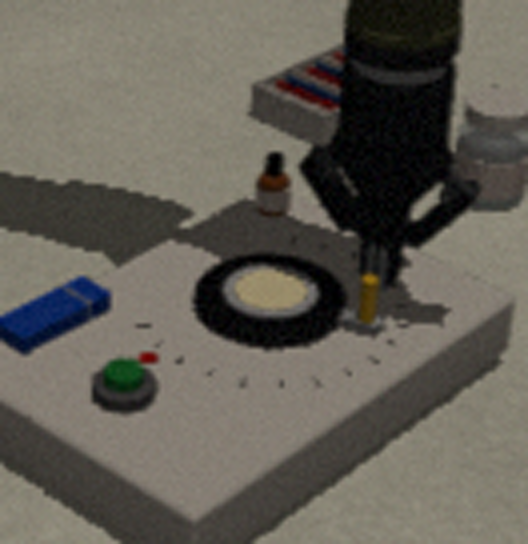

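The finger stands just behind the peg (peg ≈(369,300) in the crop), clear of everything, and the button has sprung back. I'll close in to near contact and begin the arc.

```bash
cat >> st.py <<'E'
d=R.T@np.r_[p[:2]+.173*R[:2,2]-[.5348,.053],0];print('s,r',d[:2].round(4),'peg ang est',round(np.arctan2(R[1,1],R[0,1])+(d[0]-.017)/.073,3))
E
python3 -m creep '[{"dx":-0.005,"dy":0.001,"dz":0,"ax":0,"ay":0,"az":0,"fingers":0},{"dx":-0.004,"dy":0,"dz":0,"ax":0,"ay":0,"az":0,"fingers":0},{"dx":0,"dy":0,"dz":0,"ax":0,"ay":0,"az":0,"fingers":0}]' >/dev/null; python3 st.py
python3 -m creep '[{"dx":-0.0051,"dy":0.001,"dz":0,"ax":0,"ay":0,"az":4,"fingers":0},{"dx":-0.0051,"dy":0.001,"dz":0,"ax":0,"ay":0,"az":4,"fingers":0},{"dx":-0.0051,"dy":0.001,"dz":0,"ax":0,"ay":0,"az":4,"fingers":0},{"dx":-0.0051,"dy":0.001,"dz":0,"ax":0,"ay":0,"az":4,"fingers":0},{"dx":0,"dy":0,"dz":0,"ax":0,"ay":0,"az":0,"fingers":0}]' >/dev/null; python3 st.py
```

```text
t 7.05 tcp [0.6003 0.0924 0.2553] tip [0.6005 0.0922 0.0823] z [ 1.3e-03 -7.0e-04 -1.0e+00] yang 0.2792 F [ 0.  -0.2  0.8] op -0.0 q [-0.25  0.87  0.04  1.74 -0.06  0.53  0.1 ]
s,r [0.0196 0.074 ] peg ang est 0.315
t 7.55 tcp [0.6077 0.0741 0.255 ] tip [0.6079 0.0741 0.082 ] z [ 1.2e-03 -1.0e-04 -1.0e+00] yang 0.0007 F [ 0.6  0.  -0.7] op 0.003 q [-0.26  0.88  0.1   1.73 -0.16  0.55 -0.05]
s,r [0.021  0.0731] peg ang est 0.056
```

```bash
python3 -m creep '[{"dx":-0.0054,"dy":0.001,"dz":0,"ax":0,"ay":0,"az":4,"fingers":0},{"dx":-0.0054,"dy":0.001,"dz":0,"ax":0,"ay":0,"az":4,"fingers":0},{"dx":-0.0054,"dy":0.001,"dz":0,"ax":0,"ay":0,"az":4,"fingers":0},{"dx":-0.0054,"dy":0.001,"dz":0,"ax":0,"ay":0,"az":4,"fingers":0},{"dx":-0.0054,"dy":0.001,"dz":0,"ax":0,"ay":0,"az":4,"fingers":0},{"dx":-0.0054,"dy":0.001,"dz":0,"ax":0,"ay":0,"az":4,"fingers":0},{"dx":-0.0054,"dy":0.001,"dz":0,"ax":0,"ay":0,"az":4,"fingers":0},{"dx":-0.0054,"dy":0.001,"dz":0,"ax":0,"ay":0,"az":4,"fingers":0}]' >/dev/null; python3 st.py
python3 - <<'E'
from h import *
for n in BOX:
    im=get_image(n); x0,y0,x1,y1=BOX[n]
    lo,hi,z=COL['yellow']
    for a,c in blobs(im,BOX[n],lo,hi):
        P=ray(n,c,z)[:2]-(np.array([-.0006,.0016])*(1 if n=='top' else -1))-[.5348,.053]; print(n,a,c,np.hypot(*P).round(4),np.arctan2(P[1],P[0]).round(3))
E
```

```text
t 8.35 tcp [0.6055 0.0315 0.2551] tip [0.6059 0.0316 0.0821] z [ 2.5e-03  8.0e-04 -1.0e+00] yang -0.5573 F [1.5 1.6 0.6] op -0.0 q [-0.26  0.88  0.23  1.75 -0.35  0.55 -0.36]
s,r [0.0194 0.0717] peg ang est -0.524
top 6 [312.83 171.5 ] 0.0734 -0.552
```

Vision puts the peg at −0.55 rad against −0.52 from the kinematics, so the push is tracking well. Continuing.

```bash
python3 -m creep '[{"dx":-0.0052,"dy":0.0013,"dz":0,"ax":0,"ay":0,"az":4,"fingers":0},{"dx":-0.0052,"dy":0.0013,"dz":0,"ax":0,"ay":0,"az":4,"fingers":0},{"dx":-0.0052,"dy":0.0012,"dz":0,"ax":0,"ay":0,"az":4,"fingers":0},{"dx":-0.0052,"dy":0.0012,"dz":0,"ax":0,"ay":0,"az":4,"fingers":0},{"dx":-0.0052,"dy":0.0012,"dz":0,"ax":0,"ay":0,"az":4,"fingers":0},{"dx":-0.0052,"dy":0.0012,"dz":0,"ax":0,"ay":0,"az":4,"fingers":0}]' >/dev/null; python3 st.py
python3 -m creep '[{"dx":-0.0052,"dy":0.0012,"dz":0,"ax":0,"ay":0,"az":4,"fingers":0},{"dx":-0.0052,"dy":0.0012,"dz":0,"ax":0,"ay":0,"az":4,"fingers":0},{"dx":-0.0052,"dy":0.0012,"dz":0,"ax":0,"ay":0,"az":4,"fingers":0},{"dx":-0.0052,"dy":0.0012,"dz":0,"ax":0,"ay":0,"az":4,"fingers":0},{"dx":-0.0052,"dy":0.0012,"dz":0,"ax":0,"ay":0,"az":4,"fingers":0},{"dx":-0.0052,"dy":0.0012,"dz":0,"ax":0,"ay":0,"az":4,"fingers":0},{"dx":0,"dy":0,"dz":0,"ax":0,"ay":0,"az":0,"fingers":0}]' >/dev/null; python3 st.py
```

```text
t 9.05 tcp [0.5895 0.0041 0.2547] tip [0.5894 0.0044 0.0817] z [-3.0e-04  1.7e-03 -1.0e+00] yang -0.9747 F [0.  1.8 0.5] op 0.0 q [-0.26  0.88  0.32  1.8  -0.5   0.54 -0.59]
s,r [0.0179 0.0709] peg ang est -0.962
t 9.75 tcp [ 0.5637 -0.0157  0.2546] tip [ 0.5635 -0.0156  0.0816] z [-1.2e-03  6.0e-04 -1.0e+00] yang -1.3925 F [-0.6  0.3  0.2] op -0.001 q [-0.28  0.88  0.4   1.89 -0.65  0.51 -0.82]
s,r [0.016  0.0726] peg ang est -1.406
```

```bash
python3 -m creep '[{"dx":-0.005,"dy":0.001,"dz":0,"ax":0,"ay":0,"az":4,"fingers":0},{"dx":-0.005,"dy":0.001,"dz":0,"ax":0,"ay":0,"az":4,"fingers":0},{"dx":-0.005,"dy":0.001,"dz":0,"ax":0,"ay":0,"az":4,"fingers":0},{"dx":-0.005,"dy":0.001,"dz":0,"ax":0,"ay":0,"az":4,"fingers":0},{"dx":0,"dy":0,"dz":0,"ax":0,"ay":0,"az":0,"fingers":0},{"dx":0,"dy":0,"dz":0,"ax":0,"ay":0,"az":0,"fingers":0}]' >/dev/null; python3 st.py
cat > peg.py <<'E'
from h import *
import sys
for n in BOX:
    im=get_image(n); x0,y0,x1,y1=BOX[n]
    lo,hi,z=COL['yellow']
    for a,c in blobs(im,BOX[n],lo,hi):
        P=ray(n,c,z)[:2]-(np.array([-.0006,.0016])*(1 if n=='top' else -1))-[.5348,.053]; print(n,a,c,np.hypot(*P).round(4),np.arctan2(P[1],P[0]).round(3))
    cv2.imwrite(f"pics/{sys.argv[1]}_{n}.png",cv2.resize(im[y0:y1,x0:x1,::-1],None,fx=5,fy=5,interpolation=cv2.INTER_CUBIC))
E
python3 peg.py b
```

```text
t 10.35 tcp [ 0.5446 -0.0213  0.2546] tip [ 0.5445 -0.0213  0.0816] z [-5.e-04  2.e-04 -1.e+00] yang -1.6702 F [-0.2 -0.1  0.2] op 0.003 q [-0.3   0.87  0.45  1.94 -0.76  0.5  -0.97]
s,r [0.0171 0.0729] peg ang est -1.669
top 8 [323.75 194.62] 0.073 -1.7
```

View pics/b_scene.png

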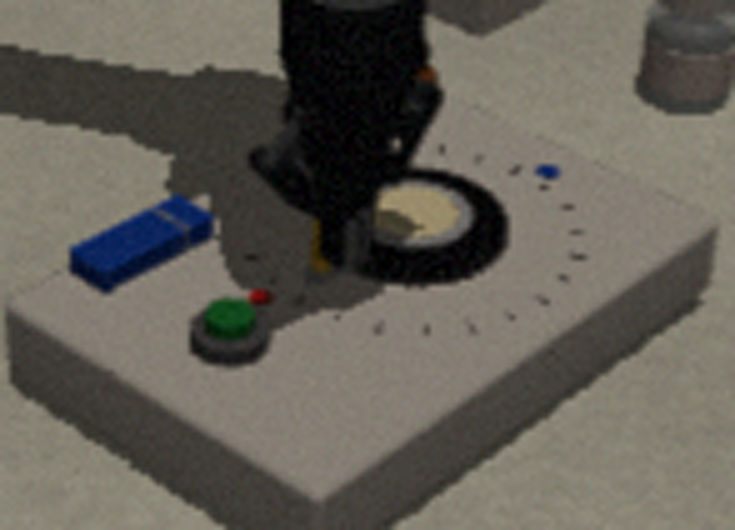

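Peg (≈(321,245) in the crop) is on the finger's leading side and the red dot is at (260,297). Vision reads −1.70, so about 0.09 rad remains.

```bash
python3 -m creep '[{"dx":-0.0035,"dy":0.0007,"dz":0,"ax":0,"ay":0,"az":2.7,"fingers":0},{"dx":-0.0035,"dy":0.0007,"dz":0,"ax":0,"ay":0,"az":2.7,"fingers":0},{"dx":0,"dy":0,"dz":0,"ax":0,"ay":0,"az":0,"fingers":0},{"dx":0,"dy":0,"dz":0,"ax":0,"ay":0,"az":0,"fingers":0}]' >/dev/null; python3 st.py
python3 -m creep '[{"dx":0.004,"dy":0,"dz":0,"ax":0,"ay":0,"az":0,"fingers":0},{"dx":0.008,"dy":0,"dz":0,"ax":0,"ay":0,"az":0,"fingers":0},{"dx":0,"dy":0,"dz":-0.03,"ax":0,"ay":0,"az":0,"fingers":0},{"dx":0,"dy":0,"dz":-0.03,"ax":0,"ay":0,"az":0,"fingers":0},{"dx":0.04,"dy":0,"dz":-0.03,"ax":0,"ay":0,"az":0,"fingers":0},{"dx":0.04,"dy":0,"dz":-0.01,"ax":0,"ay":0,"az":0,"fingers":0},{"dx":0.04,"dy":0,"dz":0,"ax":0,"ay":0,"az":0,"fingers":0},{"dx":0.04,"dy":0,"dz":0,"ax":0,"ay":0,"az":0,"fingers":0},{"dx":0,"dy":0,"dz":0,"ax":0,"ay":0,"az":0,"fingers":0},{"dx":0,"dy":0,"dz":0,"ax":0,"ay":0,"az":0,"fingers":0}]' >/dev/null; python3 st.py; python3 peg.py c
```

```text
t 10.85 tcp [ 0.5371 -0.022   0.2546] tip [ 0.5369 -0.0219  0.0816] z [-9.e-04  1.e-04 -1.e+00] yang -1.768 F [ 0.6 -0.2 -0.1] op -0.002 q [-0.31  0.87  0.46  1.97 -0.8   0.49 -1.03]
s,r [0.0168 0.0731] peg ang est -1.771
t 11.85 tcp [ 0.7064 -0.0562  0.3539] tip [ 0.7062 -0.0563  0.181 ] z [-1.1e-03 -8.0e-04 -1.0e+00] yang -1.7682 F [-0.1 -0.1  0.1] op 0.001 q [-0.28  0.95  0.66  1.35 -0.62  1.05 -1.28]
s,r [0.1895 0.0736] peg ang est 0.595
top 18 [323.11 196.89] 0.0724 -1.799
scene 9 [327.56 191.67] 0.0727 -1.772
```

View pics/c_top.png

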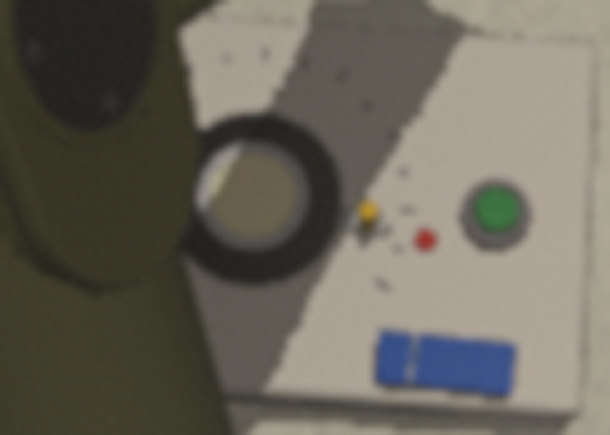

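The peg is at −1.79 ± 0.015 rad against −1.793 for the dot (tolerance ±0.064). In the picture the lever tip ≈(387,231) lies on the line from the axis to the red dot (425,240). The button is up and the arm is clear, so I'm handing in.

```bash
python3 -c "
from workcell import arm
print(arm.sign_off())"
```

```text
the job is handed in; nothing more can be done
None
```

I handed the job in at about 12 s: I pressed the lamp button fully down and let it go, then pushed the iris lever to within about 0.01 rad of the red dot's direction. The arm is clear of everything; the sign-off gave no verdict.

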